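# Fold back the spray-bay screen and load the clay figure

### The arm

A 7-joint arm with a two-finger parallel gripper is mounted at the origin on the work surface. World frame = base frame: x ahead of the robot, y to its left, z up, the work surface at z = 0. Lengths are in m, angles in rad, forces in N, time in s.
With the tool pointing down it reaches from about 0.4 to 0.85 m from the base axis. Payload 6.9 kg.
Tool frame: the origin (TCP) lies midway between the tips of the shut fingers; the grasp point (between the pads) lies behind it (ctrl.pinch_z is the z of the grasp point in the tool frame, in m); z points along the fingers, y is the line along which they close (so a half turn about z gives the same grasp; the last joint's range is limited). The gripper opens to 85 mm and grips with 20 to 120 N. Pads are 22 mm wide; open, the fingers measure 114 mm over their backs; the gripper's body (76 mm by 85 mm) begins 54 mm behind the grasp point. The pads swing forward as they close: fully open they stand 13 mm farther back than shut.
Start: joints at [1.343, 0.507, -0.238, 1.5, 0.126, 1.149, -0.155], TCP at [0.204, -0.591, 0.231] pointing down, gripper open.
Joint ranges: [-3.08, 3.08], [-0.24, 2.05], [-1.43, 1.35], [0, 2.5], [-1.52, 4.66], [0.17, 1.96], [-2.89, 2.89]. Speed limits (rad/s): [2.39, 2.39, 3.14, 3.14, 3.14, 3.14, 3.14].

### API

Orientations are given as a unit quaternion [w, x, y, z].
In Python, from station import ctrl, get_state, vision, ticket, models gives the robot as it stands. Calls block until the motion is done:
- ctrl.movep(position, orientation): joint-space move of the TCP to a pose.
- ctrl.movel(position, frame=None, max_speed=0.15): straight line of the TCP; frame=None keeps the orientation; max_speed is the mean speed in m/s.
- ctrl.set_joints(angles): joint-space move.
- ctrl.ungrasp() and ctrl.close_gripper(force=None): open the fingers fully, or close them until they stop; force is the grip in N (None keeps the last).
- ctrl.pause(seconds).
- ctrl.ik(position, orientation): joint angles nearest the present ones, or None.
- get_state(): the state.
- vision.grab_frame(name): name is "side" or "top" or "wrist"; returns (picture, depth): 480x640x3 uint8, blue, green, red; 480x640 float32, m along the optical axis (not along the pixel's ray), 0 where there is no reading.
- vision.camera_info(name): a dict with "mtx" (3x3 intrinsics, pixels), "R" (3x3) and "t" (3): a world point X has camera coordinates R X + t; the wrist camera has in their place "hand_eye" (4x4, takes a point from camera to tool coordinates, whose origin is the TCP and whose axes are the flange's). Camera axes: x right, y down, z forward; pixel columns grow to the right and rows downward; lengths in m; the calibration is good to about 2 mm. A picture is of the moment at which its call begins: read the wrist's pose just before it. camera_info takes no time and is no camera call.
A pose or a line that the arm cannot do raises ctrl.Unreachable and nothing moves.
- ticket.close_job(): hands the job in; it is judged then, once.
Trained networks look in the newest picture that a camera, given by its name, has taken for a name from the list of things; names that differ only in an ending like _2 or _b are one class to them, and where a whole thing is asked for, a point or a joint stands for the part that bears it (a point fixed in the world has none). Each returns a list of dicts, best first, with "p" (0 to 1); they miss things now and then, are a little off and sometimes report something else, mostly with a low value. They report only what shows in the picture. A call takes as long as a camera call. They do not tell look-alikes from the thing itself.
- models.recognise(camera, target): "point" ([column, row] in pixels, amid what is visible of it).
- models.masks_of(camera, target): "mask" (480x640 bool, what is visible of it) and "point" ([column, row] in pixels, amid what is visible of it).
The state is a dict: "time": time; "qpos": joint angles; "qd": joint speeds; "tau": joint torques, N m; "tcp_pos": TCP position; "eef_rot": TCP orientation; "contact_force": force on the tool from outside, world axes, zero at the start; "wrist_torque": the same for the moment, N m; "width": finger opening in m; "gripper_force": force on a finger pad.
Only numpy, scipy, OpenCV 4.12 (cv2) and the standard library are available. Lean on these libraries where they do the work, as an engineer would, in place of code of your own. Each camera call takes 0.05 s, during which the arm holds its last target. There are 200 camera calls.

### The job

Get the spray bay ready for the clay figure: lift the lidded slip jar out from behind the bifold screen without knocking it against the screens and stand it on the open bench outside the bay, fold the screen right back to its pivot side, then slide the board with the figure square into the back of the bay, clear of the screen's swing so that it could be shut again. The clay is wet, so push only the board and never touch the figure, and leave the other things where they stand.

Things in the scene. Friction and masses are not known exactly. Their poses are not given: they have to be found in the camera images.
- bay: Spray bay fixed on the bench: clear, aluminium-framed back and side screens 200 mm high, 12 mm thick, no roof. Inside 380 wide, 360 mm deep; no sill. Origin: middle of the front track at bench height; x points into the bay, y along the track, z up. Side faces at y = -190 and +190, back at x = 360 mm. Front: bifold screen from y = -155 (pivot) to +155, then a fixed 200 mm high jamb to +190.
- panel_a (a joint): Angle (rad) of the bifold's pivot panel A: 0 = shut flat along the track, grows as the fold goes INTO the bay, 1.50 = stop, both panels folded together square to the track. Panel B folds back by twice this, its leading edge staying on the track. Starts a little ajar, moves under a few newtons, stays where left. Both panels: 155 mm wide, 12 mm thick, 6 to 200 mm above the bench.
- fold (a point): Fold hinge between panels A and B, on the outer face (panel thickness lies on the inner side), 170 mm above the bench, between two blue finger plates. Runs inwards on a 155 mm circle about the pivot; the outer faces close together. A finger pushing at the fold from outside is pinched in the narrowing V from about 1.1 rad on.
- pivot (a point): Pivot axis of panel A, in the plane of the outer face of the shut screen, 170 mm above the bench; fixed in the bay at x = 0, y = -155 mm.
- lead_edge (a point): Leading edge of panel B on its outer face, 170 mm above the bench; slides along the track towards the pivot. Once the fold is well in, pushing B's inner face near this edge sideways towards the pivot closes the stack fully.
- slip_jar: Loose terracotta-coloured jar of slip with a white lid, round, 56 mm diameter, 100 mm high, about 0.3 kg; stands inside the bay in the fold's way. Origin: centre of its underside, z up.
- ware_board: Loose square plywood board, 140 x 140 mm, 18 mm thick, lying on the bench outside the bay in front of the screen, about 0.35 kg. Origin: centre of its underside; x and y parallel to its edges (its x axis points roughly into the bay), z up.
- figure: Wet clay bust, 126 mm high, 60 mm across at foot and up to 70 mm at the shoulders, about 0.35 kg, standing loose near the middle of the board. Origin: centre of its underside, z up. Must not be touched.
- spray_bottle: White spray bottle, 68 mm diameter, 195 mm high, with a yellow trigger head that reaches 60 mm out along its -x axis; on the bench outside the bay. Leave alone. Origin: centre of its underside.
- brush_pot: Blue ceramic pot of brushes, 72 mm diameter, 165 mm high over the brushes, on the bench outside the bay. Leave alone. Origin: centre of its underside.
- glaze_tub: White tub with green lid, 68 mm diameter, 75 mm high, standing inside the bay in the back corner on the pivot side. Leave alone. Origin: centre of its underside.
- banding_wheel: Dark steel banding wheel (turntable), 150 mm diameter, 52 mm high, 1.6 kg, on the bench outside the bay. Leave alone. Origin: centre of its underside.
Mind the look-alikes: they are no part of the job. Of the things that look like the ware_board, take the one that is farthest to the robot's right at the start.

How it is judged:
By the outcome, as a careful person would: the job done as asked, in the order asked, and still so for the second after the job is handed in, with the robot touching nothing.
It also fails if it takes over 72 s, if anything falls off the work surface, if the arm or the gripper's body presses on something with over 40 N, if the wrist force passes 120 N, or if a joint passes its speed limit or range.

## Working session

There is one attempt and no reset: what is moved stays moved. The work goes in short steps, each a Python script; the robot and the scene stay as the last script left them, time stands still between calls to the robot, and variables do not carry over. Pictures are saved under pics/ and viewed, at most 10 in all, crops included, and the job is handed in when it is done.

```bash
ls; mkdir -p pics
cat > h.py <<'E'
import numpy as np, cv2
from station import ctrl, get_state, vision, ticket, models
def cloud(cam, d):
    i=vision.camera_info(cam);K=np.array(i["mtx"]);v,u=np.mgrid[:480,:640]
    P=np.stack([(u-K[0,2])/K[0,0]*d,(v-K[1,2])/K[1,1]*d,d],-1)
    if "R" in i: return (P-np.array(i["t"]))@np.array(i["R"])
    return P
def proj(cam,X):
    i=vision.camera_info(cam);c=np.array(i["R"])@np.array(X)+np.array(i["t"]);p=np.array(i["mtx"])@c
    return p[:2]/p[2]
E
python3 - <<'E'
from h import *
for c in ["top","side"]:
    im,d=vision.grab_frame(c);cv2.imwrite(f"pics/{c}0.png",im);np.save(f"{c}0.npy",d)
    i=vision.camera_info(c);print(c,-np.array(i["R"]).T@np.array(i["t"]))
    C=cloud(c,d)
    for n in ["bay","panel_a","fold","lead_edge","slip_jar","ware_board","figure","spray_bottle","brush_pot","glaze_tub","banding_wheel"]:
        for r in models.masks_of(c,n)[:4]:
            m=r["mask"]&(d>0);Q=C[m]
            if len(Q): print(n,round(r["p"],2),np.round(r["point"]),m.sum(),np.round(np.percentile(Q,[2,50,98],axis=0),3).tolist())
s=get_state();print(s["time"],s["tcp_pos"],s["eef_rot"],s["width"],ctrl.pinch_z)
E
```

```text
pics
top [0.3496694  0.07434803 1.38360609]
bay 0.67 [432. 239.] 24434 [[0.362, -0.427, -0.005], [0.587, -0.272, 0.004], [0.761, -0.055, 0.202]]
panel_a 0.56 [363. 231.] 1412 [[0.421, -0.079, 0.012], [0.58, -0.068, 0.162], [0.72, -0.045, 0.203]]
fold 0.63 [363. 236.] 1470 [[0.419, -0.079, 0.01], [0.578, -0.068, 0.149], [0.719, -0.045, 0.203]]
lead_edge 0.64 [366. 208.] 763 [[0.573, -0.079, 0.01], [0.65, -0.07, 0.144], [0.72, -0.065, 0.203]]
lead_edge 0.63 [394. 276.] 451 [[0.453, -0.189, -0.001], [0.477, -0.159, 0.097], [0.514, -0.138, 0.104]]
slip_jar 0.58 [395. 276.] 423 [[0.453, -0.186, 0.02], [0.476, -0.158, 0.097], [0.503, -0.138, 0.104]]
ware_board 0.87 [251. 319.] 2677 [[0.275, 0.163, 0.0], [0.355, 0.242, 0.017], [0.436, 0.319, 0.023]]
ware_board 0.76 [304. 246.] 1997 [[0.509, 0.007, 0.01], [0.577, 0.082, 0.017], [0.659, 0.157, 0.023]]
ware_board 0.61 [152. 350.] 2725 [[0.188, 0.421, 0.01], [0.264, 0.497, 0.017], [0.34, 0.572, 0.023]]
figure 0.88 [308. 234.] 453 [[0.558, 0.051, 0.016], [0.576, 0.08, 0.096], [0.606, 0.111, 0.144]]
figure 0.37 [303. 245.] 1996 [[0.509, 0.005, 0.
[... 1363 characters left out ...]
0.004], [0.264, 0.511, 0.019], [0.343, 0.582, 0.021]]
figure 0.6 [294. 261.] 1041 [[0.559, 0.054, 0.021], [0.582, 0.096, 0.08], [0.615, 0.109, 0.143]]
spray_bottle 0.94 [388. 249.] 2153 [[0.341, 0.049, 0.006], [0.373, 0.081, 0.1], [0.407, 0.096, 0.197]]
brush_pot 0.73 [220. 250.] 1529 [[0.743, -0.046, 0.002], [0.772, 0.073, 0.071], [0.811, 0.09, 0.161]]
glaze_tub 0.72 [378. 196.] 329 [[0.395, -0.41, 0.008], [0.413, -0.334, 0.051], [0.446, -0.314, 0.081]]
banding_wheel 0.93 [245. 383.] 4542 [[0.547, 0.401, 0.004], [0.611, 0.482, 0.052], [0.681, 0.538, 0.055]]
1.2 [ 0.20414634 -0.59071492  0.23126238] [-2.00567348e-05  9.86189637e-01  1.65620046e-01 -2.21223268e-06] 0.08526001618413499 -0.0187
```

View pics/top0.png

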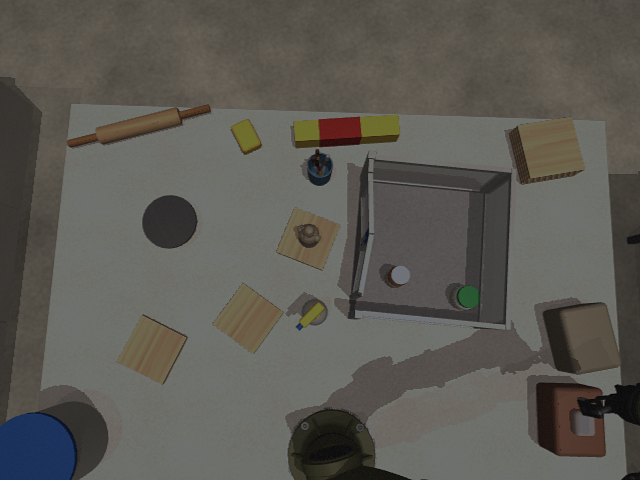

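Run:
```python
from h import *
d=np.load("top0.npy");C=cloud("top",d)
# bay frame rims at z~.2
m=(abs(C[...,2]-.2)<.008)&(C[...,0]>.3)&(C[...,1]<0)&(C[...,1]>-.5)&(d>0)
P=C[m][:,:2]
# back screen: y<-.41
for nm,mm in [("back",P[:,1]<-.415),("sideNear",(P[:,0]<.4)&(P[:,1]<-.1)&(P[:,1]>-.4)),("sideFar",(P[:,0]>.74)&(P[:,1]<-.1)&(P[:,1]>-.4)),("front",(P[:,1]>-.1))]:
    Q=P[mm].astype(np.float32)
    if len(Q)>5:
        l=cv2.fitLine(Q,cv2.DIST_HUBER,0,.01,.01).ravel();print(nm,len(Q),l,Q.min(0),Q.max(0))
F=P[P[:,1]>-.1]
for x in np.arange(.36,.8,.02):
    q=F[(F[:,0]>=x)&(F[:,0]<x+.02)]
    if len(q):print(round(x,2),np.round([q[:,1].min(),np.median(q[:,1]),q[:,1].max()],4),len(q))
# jar top / figure / board
for nm,lo,hi,zz in [("jar",(.42,-.22),(.55,-.1),(.085,.115)),("fig",(.53,.03),(.63,.13),(.03,.16)),("board",(.48,-.02),(.70,.19),(.010,.026)),("bottle",(.25,-.02),(.45,.13),(.1,.21)),("tub",(.38,-.41),(.47,-.3),(.06,.09))]:
    m=(C[...,0]>lo[0])&(C[...,0]<hi[0])&(C[...,1]>lo[1])&(C[...,1]<hi[1])&(C[...,2]>zz[0])&(C[...,2]<zz[1])
    Q=C[m][:,:2].astype(np.float32);r=cv2.minAreaRect(Q*1000);print(nm,len(Q),r, cv2.minEnclosingCircle(Q), Q.min(0),Q.max(0))
q=[x*0 for x in range(0)]
```

```text
back 583 [ 0.99902725 -0.04409681  0.62007266 -0.42349792] [ 0.42085436 -0.43679142] [ 0.7484452 -0.4150063]
sideNear 642 [ 0.06515184  0.99787533  0.3617152  -0.2526426 ] [ 0.34597504 -0.39994422] [ 0.3772698  -0.10035229]
sideFar 654 [ 0.0676195   0.9977112   0.7537865  -0.24770586] [ 0.7401645 -0.3996791] [ 0.7704464  -0.10019692]
front 965 [ 0.99907327 -0.04304124  0.56922805 -0.06824666] [ 0.3621989  -0.09967254] [ 0.78040034 -0.03565462]
0.36 [-0.0991 -0.0627 -0.0357] 157
0.38 [-0.05   -0.0439 -0.0381] 6
0.4 [-0.0553 -0.0524 -0.0447] 3
0.42 [-0.0572 -0.0518 -0.0445] 40
0.44 [-0.0617 -0.0543 -0.0475] 43
0.46 [-0.0641 -0.0577 -0.0515] 42
0.48 [-0.0686 -0.0609 -0.0542] 43
0.5 [-0.0709 -0.0637 -0.0569] 41
0.52 [-0.0755 -0.0677 -0.0611] 45
0.54 [-0.0777 -0.0707 -0.0653] 43
0.56 [-0.0801 -0.0743 -0.0671] 39
0.58 [-0.0799 -0.0745 -0.0677] 43
0.6 [-0.0799 -0.0743 -0.0671] 45
0.62 [-0.0795 -0.0721 -0.0668] 42
0.64 [-0.0769 -0.0711 -0.0661] 39
0.66 [-0.0767 -0.0714 -0.066 ] 38
0.68 [-0.0763 -0.071  -0.0657] 39
0.7 [-0.0759 -0.0712 -0.0653] 39
0.72 [-0.0763 -0.0705 -0.0653] 36
0.74 [-0.09
[... 522 characters left out ...]
[0.61087143 0.11068699]
board 1964 ((585.1814575195312, 81.20623779296875), (140.5679931640625, 140.7548065185547), 70.2638931274414) ((0.5852344632148743, 0.08124830573797226), 0.0973142683506012) [ 0.49747372 -0.00683038] [0.67395324 0.16969481]
bottle 575 ((365.1631164550781, 61.53386688232422), (63.192012786865234, 87.17610931396484), 73.19168853759766) ((0.3658004701137543, 0.0667792409658432), 0.045845337212085724) [0.32970238 0.02744567] [0.406978   0.10241523]
tub 515 ((421.75689697265625, -366.7453918457031), (80.70452117919922, 86.4256591796875), 0.041308529675006866) ((0.42304104566574097, -0.3751063048839569), 0.05237944424152374) [ 0.38143283 -0.40996793] [ 0.4621402 -0.3235268]
```

The top view matches the network: bay opening faces world +y. The jar lid is at (400,275), the figure board at (308,237) and the tub at (467,297). The screen is slightly folded at about column 363. Next I fit the bay frame and go for the jar.

```bash
cat >> h.py <<'E'
from scipy.spatial.transform import Rotation as R
import json,os
if os.path.exists("bay.json"):
    B=json.load(open("bay.json"));O=np.array(B["o"]);ex=np.array(B["ex"]);ey=np.array(B["ey"])
    def W(x,y,z): return np.r_[O+x*ex+y*ey,z]
    def toB(p): q=np.array(p)[...,:2]-O; return np.stack([q@ex,q@ey],-1)
    YAW=np.arctan2(ey[1],ey[0])
def quat(yaw,tilt=0,ax=None):
    """tool down; tool y (closing line) along world angle yaw; then tilted about that line"""
    y=np.array([np.cos(yaw),np.sin(yaw),0]);z=np.array([0,0,-1.]);x=np.cross(y,z)
    r=R.from_rotvec(tilt*y)*R.from_matrix(np.stack([x,y,z],1))
    q=r.as_quat();return q[[3,0,1,2]]
E
python3 - <<'E'
from h import *
from scipy.optimize import least_squares
d=np.load("top0.npy");C=cloud("top",d)
m=(abs(C[...,2]-.2)<.006)&(C[...,0]>.3)&(C[...,1]<-.0)&(C[...,1]>-.47)&(d>0)
P=C[m][:,:2].astype(float)
def f(p,full=0):
    c,s=np.cos(p[2]),np.sin(p[2]); q=P-p[:2]
    y=q@[c,s]; x=q@[s,-c]       # ey=(c,s), ex=(s,-c)
    dist=np.minimum(np.minimum(abs(y-.196),abs(y+.196)),abs(x-.366))
    dist[x<.1]=np.minimum(abs(y-.196),abs(y+.196))[x<.1]
    dist=np.where((x<.03)&(abs(y)<.185),0,dist)
    return np.minimum(dist,.03)
r=least_squares(f,[.57,-.062,-.066],loss="soft_l1",f_scale=.004)
p=r.x;print(p,np.median(f(p)))
c,s=np.cos(p[2]),np.sin(p[2]);json.dump(dict(o=p[:2].tolist(),ex=[s,-c],ey=[c,s]),open("bay.json","w"))
q=P-p[:2];y=q@[c,s];x=q@[s,-c]
k=(y>.16)&(y<.185);print("jamb x",np.percentile(x[k],[5,50,95])," back",np.median(x[(x>.34)&(abs(y)<.15)]),"sides",np.median(y[(y>.17)&(x>.05)]),np.median(y[(y<-.17)&(x>.05)]))
E
python3 - <<'E'
from h import *
for n,a in dict(jar=(.4805,-.1655),board=(.5852,.0812),fig=(.584,.080),tub=(.428,-.35),fold=(.575,-.067),bottle=(.371,.063)).items(): print(n,toB(a))
print(YAW, get_state()["time"])
j=[.4805,-.1655]
for z in (.30,.06):
  for yw in (YAW,YAW+np.pi/2,YAW+np.pi,YAW-np.pi/2): 
    k=ctrl.ik([*j,z],quat(yw));print(z,round(yw,2),None if k is None else np.round(k,2))
E
```

```text
[ 0.57119762 -0.05273261 -0.06832684] 0.0024713424324263183
jamb x [0.00197472 0.36071815 0.37181575]  back 0.3657925372942782 sides 0.19509868652182172 -0.19506822110205868
jar [ 0.11869653 -0.08278694]
board [-0.13457609  0.00482564]
fig [-0.13329696  0.00371037]
tub [ 0.30635039 -0.12256794]
fold [0.0139745 0.0047676]
bottle [-0.10179433 -0.20763197]
-0.06832683986077973 1.2
0.3 -0.07 [ 0.83  0.33 -0.77  1.68  0.24  1.23 -0.06]
0.3 1.5 [ 0.99  0.4  -1.04  1.68  0.36  1.27  1.38]
0.3 3.07 [-0.46  0.46  1.15  1.69 -0.44  1.28 -2.42]
0.3 -1.64 [ 0.59  0.28 -0.41  1.68  0.12  1.2  -1.49]
0.06 -0.07 [ 0.66  0.59 -0.56  2.01  0.5   0.67 -0.29]
0.06 1.5 [ 0.81  0.66 -0.83  2.01  0.7   0.78  1.07]
0.06 3.07 [ 0.16  0.55  0.18  2.02 -0.17  0.58 -2.75]
0.06 -1.64 [ 0.44  0.55 -0.23  2.02  0.21  0.6  -1.57]
```

```bash
cat >> h.py <<'E'
def wrist():
    s=get_state();im,d=vision.grab_frame("wrist");P=cloud("wrist",d)
    H=np.array(vision.camera_info("wrist")["hand_eye"]);q=np.array(s["eef_rot"])
    Rw=R.from_quat(q[[1,2,3,0]]).as_matrix()
    P=P@H[:3,:3].T+H[:3,3];return im,d,P@Rw.T+np.array(s["tcp_pos"])
def st(n=""):
    s=get_state();print(n,"t",round(s["time"],2),np.round(s["tcp_pos"],4),"F",np.round(s["contact_force"],1),"w",round(s["width"],4))
    return s
E
python3 - <<'E'
from h import *
p=get_state()["tcp_pos"]
ctrl.movel([p[0],p[1],.33],max_speed=.3)
ctrl.movep([.4805,-.1655,.33],quat(YAW));st("above")
im,d,P=wrist();cv2.imwrite("pics/w1.png",im)
m=(d>0)&(abs(P[...,2]-.1)<.012)&(np.hypot(P[...,0]-.48,P[...,1]+.165)<.06)
Q=P[m];print(m.sum(),Q.min(0),Q.max(0),cv2.minEnclosingCircle(Q[:,:2].astype(np.float32)))
E
```

```text
above t 3.52 [ 0.4802 -0.1672  0.3297] F [-0.4 -1.   0.3] w 0.0852
2260 [ 0.4566666  -0.19030489  0.08806934] [ 0.50564447 -0.14116288  0.10262387] ((0.4811408519744873, -0.16580599546432495), 0.0248966533690691)
```

View pics/w1.png

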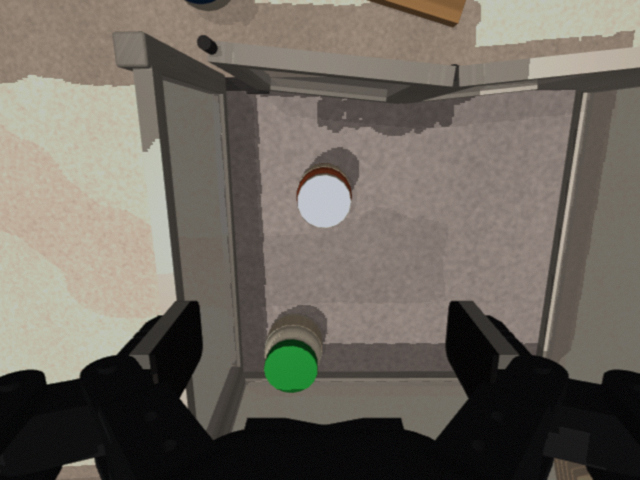

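Wrist view: the jar lid is at (325,195) and clear of the screens, and the tub is at (291,367). Grasping now.

Run:
```python
from h import *
j=(.481,-.1658)
ctrl.movel([*j,.30],max_speed=.3)
ctrl.movel([*j,.042],max_speed=.2);st("down")
ctrl.close_gripper(40);s=st("closed")
if .045<s["width"]<.065:
    ctrl.movel([*j,.31],max_speed=.2);st("up")
    ctrl.movel([.48,.36,.31],max_speed=.35);st("over")
    ctrl.movel([.48,.36,.07],max_speed=.25)
    ctrl.movel([.48,.36,.043],max_speed=.08);st("placed")
    ctrl.ungrasp()
    ctrl.movel([.48,.36,.26],max_speed=.3);st("clear")
    im,d,P=wrist();cv2.imwrite("pics/w2.png",im)
    im,d=vision.grab_frame("top");cv2.imwrite("pics/top1.png",im)
```

```text
down t 5.26 [ 0.4817 -0.1659  0.0429] F [-0.2 -0.5  0.4] w 0.0854
closed t 5.65 [ 0.4811 -0.166   0.0427] F [-2.5  1.   6.4] w 0.0543
up t 7.14 [ 0.4804 -0.1658  0.309 ] F [ 0.1  0.5 -3.6] w 0.0544
over t 8.79 [0.4804 0.3585 0.3099] F [ 0.1 -1.  -2.8] w 0.0543
placed t 10.39 [0.48   0.3598 0.0425] F [ 1.1 -0.5 -2. ] w 0.0544
clear t 11.68 [0.4796 0.3592 0.2586] F [ 0.  -0.6 -0.3] w 0.0852
```

View pics/top1.png

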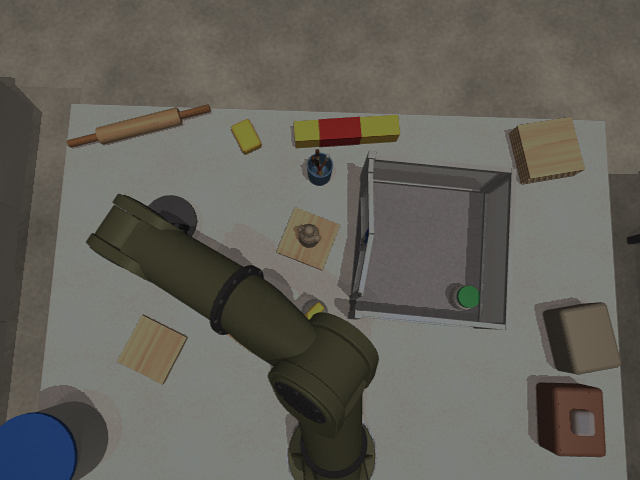

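The jar stands out on the bench beneath the arm, and the figure board at (308,237) is unmoved. Now the fold.

Run:
```python
from h import *
q=quat(YAW-np.pi/2)
ctrl.movel([.48,.30,.32],max_speed=.35)
ctrl.movep(W(-.035,0,.30),q); ctrl.close_gripper(20)
ctrl.movel(W(-.035,0,.155),max_speed=.2);s=st("low");F0=np.array(s["contact_force"])
for a in np.r_[.1,.25,.4,.55,.7,.85,1.0]:
    ctrl.movel(W(.155*np.sin(a)-.014-.011*np.tan(a),-.155+.155*np.cos(a),.155),max_speed=.12)
    s=st(f"a{a:.2f}"); 
    if np.linalg.norm(np.array(s["contact_force"])-F0)>25: print("stop");break
# back out along -x and up
b=toB(s["tcp_pos"]); 
ctrl.movel(W(b[0]-.025,b[1]+.004,.155),max_speed=.15)
ctrl.movel(W(b[0]-.025,b[1]+.004,.30),max_speed=.3);st("out")
im,d,P=wrist();cv2.imwrite("pics/w3.png",im)
m=(d>0)&(abs(P[...,2]-.2)<.006);np.save("p3.npy",P[m])
im,d=vision.grab_frame("top");cv2.imwrite("pics/top2.png",im)
```

```text
low t 15.07 [ 0.5743 -0.0176  0.156 ] F [ 0.3 -0.2  0.2] w -0.0001
a0.10 t 15.52 [ 0.5708 -0.0537  0.1558] F [0.1 0.2 0.2] w -0.0001
a0.25 t 15.85 [ 0.5644 -0.0746  0.1554] F [-2.1  0.2  4.7] w 0.0001
a0.40 t 16.18 [ 0.5549 -0.0934  0.1554] F [-5.3  2.9  6.1] w 0.0001
a0.55 t 16.5 [ 0.5427 -0.1104  0.1554] F [-6.8  4.5  7.2] w 0.0002
a0.70 t 16.82 [ 0.5283 -0.1253  0.1555] F [-6.5  6.2  7.4] w 0.0
a0.85 t 17.15 [ 0.5121 -0.1378  0.1557] F [-2.4  4.2  8.4] w 0.0002
a1.00 t 17.48 [ 0.4941 -0.1473  0.1561] F [0.6 1.1 6.7] w 0.0004
out t 18.43 [ 0.4994 -0.1235  0.3   ] F [ 0.1 -0.8 -0.4] w 0.0002
```

View pics/w3.png

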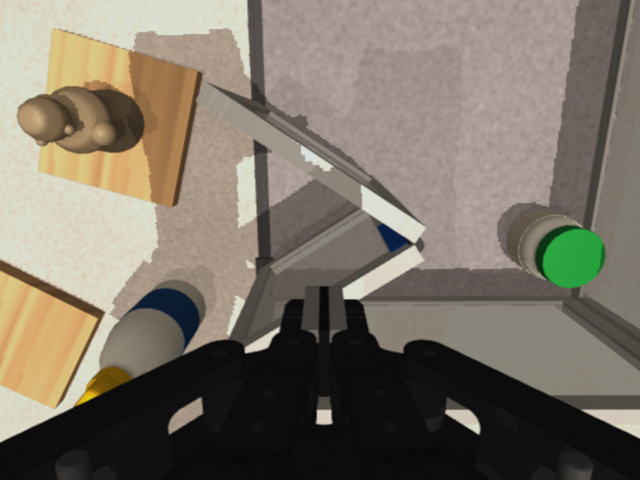

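Wrist view: the fold apex is at (420,238), lead edge at (205,88), and the figure and board are untouched at left. Next I measure the panel angle, then push the lead edge.

Run:
```python
from h import *
p=np.load("p3.npy");b=toB(p)
k=(b[:,0]>-.03)&(b[:,0]<.19)&(b[:,1]>-.165)&(b[:,1]<.15);b=b[k]
for x in np.arange(-.03,.18,.015):
    q=b[(b[:,0]>=x)&(b[:,0]<x+.015),1]
    if len(q):print(round(x,3),len(q),np.round(np.percentile(q,[1,50,99]),3))
```

```text
0.0 480 [0.008 0.017 0.024]
0.015 865 [-0.143  0.008  0.019]
0.03 992 [-0.14  -0.004  0.01 ]
0.045 681 [-0.021 -0.01   0.   ]
0.06 642 [-0.031 -0.02  -0.01 ]
0.075 734 [-0.104 -0.031 -0.019]
0.09 1164 [-0.105 -0.048 -0.03 ]
0.105 1192 [-0.097 -0.077 -0.039]
0.12 1103 [-0.088 -0.07  -0.049]
0.135 55 [-0.08  -0.072 -0.058]
```

Run:
```python
from h import *
ctrl.movel(W(.02,.07,.30),max_speed=.35)
ctrl.movel(W(.02,.07,.155),max_speed=.25);s=st("low");F0=np.array(s["contact_force"])
for y in [.03,-.01,-.05,-.08,-.098,-.104,-.108,-.111,-.113,-.115,-.117,-.119]:
    ctrl.movel(W(.02,y,.155),max_speed=.12)
    s=get_state();f=(np.array(s["contact_force"])-F0);fy=f[:2]@ey
    print(y,np.round(toB(s["tcp_pos"]),4),np.round(f,1),round(fy,1))
    if fy>22: break
ctrl.movel(W(.02,y+.04,.155),max_speed=.15)
ctrl.movel(W(.02,y+.12,.33),max_speed=.35);st("up")
im,d,P=wrist();cv2.imwrite("pics/w4.png",im)
b=toB(P[(d>0)&(abs(P[...,2]-.2)<.006)])
for x in np.arange(-.03,.19,.02):
    q=b[(b[:,0]>=x)&(b[:,0]<x+.02)&(b[:,1]>-.185)&(b[:,1]<.15),1]
    if len(q):print(round(x,3),len(q),np.round(np.percentile(q,[1,50,99]),3))
```

```text
low t 19.82 [ 0.64   -0.078   0.1566] F [0.  0.9 0.8] w 0.0002
0.03 [0.0201 0.0311] [ 0.2 -0.9 -1.1] 0.3
-0.01 [ 0.02   -0.0089] [ 1.2 -1.5 -1.2] 1.4
-0.05 [ 0.0201 -0.0489] [ 0.5 -1.7 -1.3] 0.6
-0.08 [ 0.0201 -0.079 ] [ 0.8 -0.6 -0.1] 0.8
-0.098 [ 0.0201 -0.0974] [-0.  -1.6 -0.8] 0.1
-0.104 [ 0.02   -0.1039] [-0.1 -0.7 -0.4] -0.0
-0.108 [ 0.02   -0.1076] [ 2.3 -1.  -0.1] 2.4
-0.111 [ 0.02   -0.1078] [ 7.3 -2.7  0.2] 7.5
-0.113 [ 0.02   -0.1081] [13.3 -3.3 -2.1] 13.5
-0.115 [ 0.0201 -0.1085] [14.  -3.8  3.4] 14.2
-0.117 [ 0.02   -0.1088] [18.7 -3.8  1. ] 18.9
-0.119 [ 0.0198 -0.1089] [23.4 -4.6 -1.6] 23.6
up t 24.84 [ 0.5697 -0.0726  0.3295] F [-0.3  0.1 -0.5] w 0.0001
0.01 185 [-0.158 -0.153 -0.15 ]
0.11 280 [-0.151 -0.145 -0.139]
0.13 37 [-0.151 -0.148 -0.144]
```

View pics/w4.png

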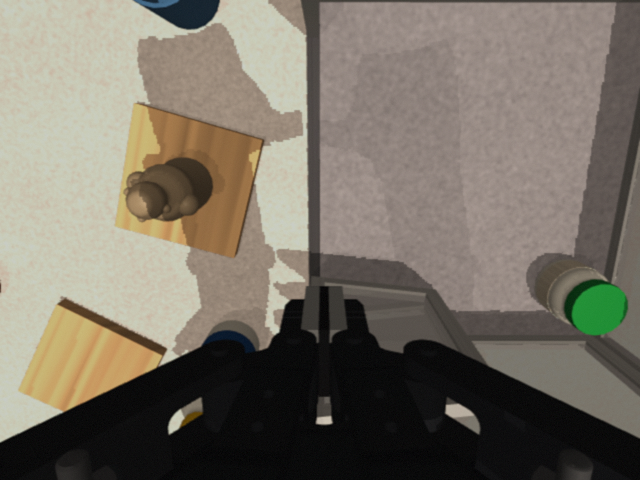

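Wrist view: the screen is stacked at the pivot side against its stop (contact force at y≈-0.108). The figure board is undisturbed at (190,180), with the tub at (597,307). Next I measure the board and go behind it.

Run:
```python
from h import *
im,d,P=wrist()
r=models.masks_of("wrist","ware_board")
print([ (round(x["p"],2),np.round(x["point"]).tolist()) for x in r])
best=None
m=(d>0)&(P[...,2]>.012)&(P[...,2]<.025)
b=np.full(P.shape[:2]+(2,),9.);b[d>0]=toB(P[d>0])
m&=(b[...,0]>-.26)&(b[...,0]<-.01)&(abs(b[...,1])<.12)
n,l,s,c=cv2.connectedComponentsWithStats(m.astype(np.uint8));i=1+np.argmax(s[1:,4])
rect=cv2.minAreaRect((b[l==i]*1000).astype(np.float32));print("board bay mm",rect)
f=(d>0)&(P[...,2]>.04)&(P[...,2]<.16)&(abs(b[...,0]+.134)<.06)&(abs(b[...,1])<.07)
print("fig",b[f].min(0),b[f].max(0))
t=(d>0)&(P[...,2]>.068)&(P[...,2]<.085)&(b[...,0]>.24)&(b[...,0]<.352)&(b[...,1]<-.05)&(b[...,1]>-.185)
print("tub",b[t].min(0),b[t].max(0))
for tl in(.25,-.25):
    q=quat(YAW,tl);print(tl,"ztool in bay",R.from_quat(q[[1,2,3,0]]).as_matrix()[:2,2]@ex)
    for y in (YAW,YAW-.277,YAW+.277):
      for X in (W(-.26,.024,-.004),W(-.26,.024,.2),W(.213,.03,-.004)):
        k=ctrl.ik(X,quat(y,tl));print(None if k is None else np.round(k,2))
```

```text
[(0.65, [199.0, 162.0]), (0.22, [403.0, 317.0])]
board bay mm ((-134.09353637695312, 5.619285583496094), (140.16680908203125, 140.37147521972656), 74.09552764892578)
fig [-0.16396098 -0.02053242] [-0.09995732  0.03425859]
tub [ 0.28047145 -0.14864497] [ 0.34074762 -0.08915001]
0.25 ztool in bay -0.24740395925452305
[ 0.2   0.88 -0.75  1.77  0.56  0.63 -0.83]
[ 0.29  0.66 -0.92  1.58  0.35  1.01 -0.72]
[ 0.93  0.96 -0.79  1.58  0.49  0.92 -0.02]
[ 0.15  0.83 -0.67  1.83  0.59  0.51 -1.15]
[ 0.25  0.6  -0.83  1.64  0.32  0.91 -0.97]
[ 0.93  0.91 -0.73  1.65  0.44  0.79 -0.24]
[ 0.24  0.94 -0.85  1.7   0.6   0.77 -0.58]
[ 0.3   0.72 -0.99  1.51  0.38  1.13 -0.47]
[ 0.93  1.   -0.86  1.52  0.55  1.05  0.2 ]
-0.25 ztool in bay 0.24740395925452305
[-0.14  0.91 -0.63  1.57  0.78  1.1  -1.15]
[-0.07  0.73 -0.81  1.38  0.67  1.47 -1.01]
[ 0.59  0.83 -0.56  1.77  0.94  0.85 -0.6 ]
[-0.14  0.93 -0.61  1.51  0.7   1.15 -1.33]
[-0.08  0.75 -0.76  1.32  0.6   1.51 -1.21]
[ 0.55  0.84 -0.52  1.69  0.83  0.92 -0.77]
[-0.13  0.9  -0.65  1.64  0.87  1.05 -0.97]
[-0.04  0.71 -0.86  1.45  0.73  1.41 -0.8 ]
[ 0.63  0.82 -0.61  1.83  1.04  0.79 -0.41]
```

Run:
```python
from h import *
T=-.25;xb=np.array([.962,-.274]);rear=np.array([-.2015,.0248])
q0=quat(YAW-.277,T)
pre=rear-.05*xb
ctrl.movep(W(*pre,.28),q0);ctrl.ungrasp();s=st("pre")
ctrl.movel(W(*pre,.02),max_speed=.25);st("z.02")
for z in(.008,.002,-.003):
    ctrl.movel(W(*pre,z),max_speed=.05);s=st(z)
    if s["contact_force"][2]>4: break
im,d=vision.grab_frame("side");C=cloud("side",d);cv2.imwrite("pics/s3.png",cv2.resize(im[180:400,150:430],None,fx=2.5,fy=2.5))
```

```text
pre t 26.87 [0.6266 0.1938 0.28  ] F [-0.5  0.1  0.5] w 0.0853
z.02 t 28.06 [0.6274 0.1943 0.0215] F [ 0.4 -0.2 -0.2] w 0.0853
0.008 t 28.45 [0.6265 0.1935 0.0078] F [-0.   0.7  0.3] w 0.0853
0.002 t 28.72 [0.6264 0.1935 0.0015] F [ 0.5 -0.5 -0.4] w 0.0853
-0.003 t 28.97 [ 0.6264  0.1935 -0.0034] F [0.6 0.6 0.4] w 0.0854
```

View pics/s3.png

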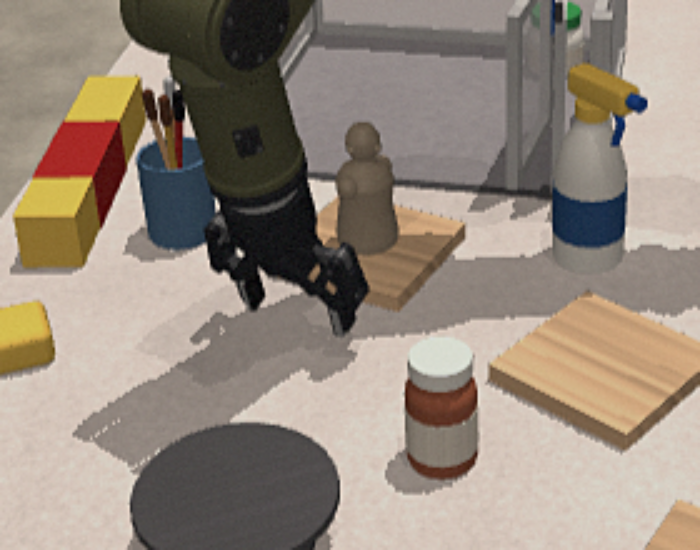

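The jar stands upright on the open bench at (440,405), the screen is folded back, and the gripper is low behind the board. Now a first short push while turning the board.

```bash
python3 p1.py
```

```text
near t 29.8 [ 0.6139  0.1581 -0.0028] F [-0.8  1.5  1.2] w 0.0852
[-0.19188  0.02206] t 30.2 [ 0.6085  0.143  -0.003 ] F [0.2 0.  0.5] w 0.0855
[-0.1515  0.0158] t 31.03 [ 0.5989  0.1031 -0.003 ] F [ 0.8  0.  -0.7] w 0.0852
```

View pics/s4.png

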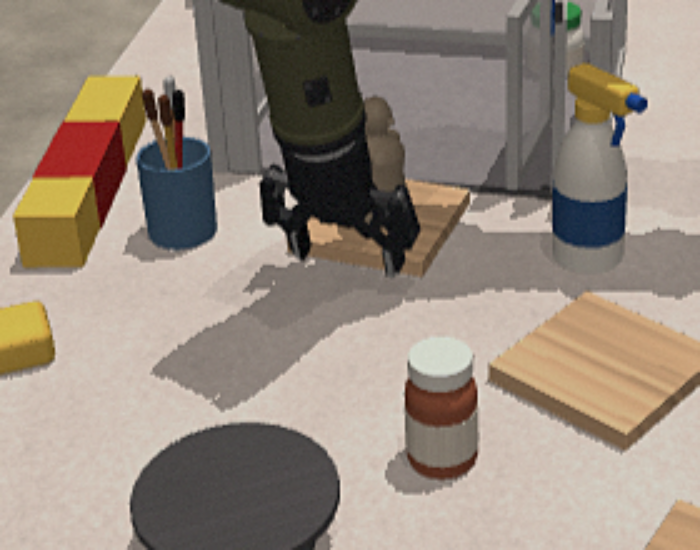

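The board moved with the fingers; its near right corner went from (400,305) to (425,272). Next I finish squaring it and push through the opening, then measure.

```bash
cat > p2.py <<'E'
from h import *
T=-.25;z=-.003
def go(r,h,v):
    x=np.array([np.cos(h),-np.sin(h)])
    ctrl.movel(W(*(r-.007*x),z),quat(YAW-h,T),max_speed=v);return st(f"{r}")
def look(name):
    for c in("top","side"):
        im,d=vision.grab_frame(c);C=cloud(c,d);b=toB(C)
        if c=="side": cv2.imwrite(f"pics/{name}.png",im)
        cx=toB(get_state()["tcp_pos"])
        m=(d>0)&(C[...,2]>.012)&(C[...,2]<.026)&(b[...,0]>cx[0]-.01)&(b[...,0]<min(cx[0]+.2,.345))&(abs(b[...,1])<.13)
        n,l,s,_=cv2.connectedComponentsWithStats(m.astype(np.uint8));i=1+np.argmax(s[1:,4])
        print(c,s[i,4],cv2.minAreaRect((b[l==i]*1000).astype(np.float32)),b[l==i].min(0),b[l==i].max(0))
E
python3 - <<'E'
from p2 import *
go(np.array([-.10,.0148]),0,.07)
go(np.array([-.02,.019]),0,.09)
look("s5")
E
```

```text
[-0.1     0.0148] t 31.97 [ 0.5934  0.0525 -0.003 ] F [-0.1  0.1 -0.3] w 0.0852
[-0.02   0.019] t 33.01 [ 0.5918 -0.0276 -0.003 ] F [ 1.2 -0.2  0.4] w 0.0856
top 92 ((-6.544857025146484, -38.4495735168457), (30.92583656311035, 34.29782485961914), 18.383441925048828) [-0.02545231 -0.05260002] [ 0.01274321 -0.02401103]
side 326 ((4.312137603759766, 29.28519058227539), (68.7694091796875, 80.8501205444336), 9.617034912109375) [-0.03602378 -0.01534046] [0.0334251  0.07165659]
```

View pics/s5.png

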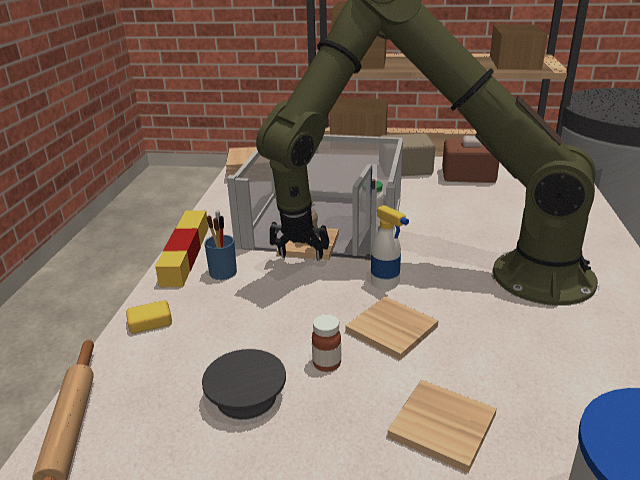

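The board sits square in the opening under the gripper at (310,243). Pushing on to the back.

Run:
```python
from p2 import *
go(np.array([.195,.032]),0,.1)
F0=np.array(get_state()["contact_force"])
for x in np.arange(.203,.226,.003):
    s=go(np.array([x,.032]),0,.04);f=(np.array(s["contact_force"])-F0)[:2]@ex
    if f<-5: print("touch",f);break
b=toB(s["tcp_pos"])
ctrl.movel(W(b[0]-.06,b[1],.0),max_speed=.12)
ctrl.movel(W(b[0]-.13,b[1],.32),max_speed=.3)
ctrl.movep(W(-.02,.02,.42),quat(YAW));st("up")
im,d,P=wrist();cv2.imwrite("pics/w6.png",im)
b=np.full(P.shape[:2]+(2,),9.);b[d>0]=toB(P[d>0])
m=(d>0)&(P[...,2]>.010)&(P[...,2]<.026)&(b[...,0]>.1)&(b[...,0]<.358)&(b[...,1]>-.08)&(b[...,1]<.16)
n,l,sx,_=cv2.connectedComponentsWithStats(m.astype(np.uint8));i=1+np.argmax(sx[1:,4])
print(cv2.minAreaRect((b[l==i]*1000).astype(np.float32)),b[l==i].min(0),b[l==i].max(0))
look=vision.grab_frame("top");cv2.imwrite("pics/top6.png",look[0]);np.save("top6.npy",look[1])
```

```text
[0.195 0.032] t 35.41 [ 0.5903 -0.2422 -0.003 ] F [-0.   4.   0.9] w 0.0855
[0.203 0.032] t 35.76 [ 0.5896 -0.2514 -0.003 ] F [ 0.7  0.3 -1. ] w 0.0854
[0.206 0.032] t 36.01 [ 0.5896 -0.2536 -0.003 ] F [0.8 2.1 0.3] w 0.0855
[0.209 0.032] t 36.26 [ 0.5894 -0.2565 -0.003 ] F [1.  3.3 0.9] w 0.0855
[0.212 0.032] t 36.51 [ 0.5892 -0.2596 -0.003 ] F [0.9 2.  0.3] w 0.0851
[0.215 0.032] t 36.76 [ 0.5889 -0.2626 -0.003 ] F [0.7 3.1 0.5] w 0.0852
[0.218 0.032] t 37.01 [ 0.5887 -0.2657 -0.003 ] F [0.2 3.3 0.5] w 0.0849
[0.221 0.032] t 37.26 [ 0.5885 -0.2687 -0.003 ] F [1.3 2.2 0.5] w 0.0856
[0.224 0.032] t 37.51 [ 0.5886 -0.2704 -0.003 ] F [1.  4.9 2. ] w 0.0855
up t 40.03 [ 0.5925 -0.035   0.4188] F [-0.6 -0.6 -0.8] w 0.085
((288.744140625, 32.58047103881836), (138.2104034423828, 139.95138549804688), 0.05248246714472771) [ 0.21966457 -0.03738359] [0.35788154 0.10257599]
```

View pics/w6.png

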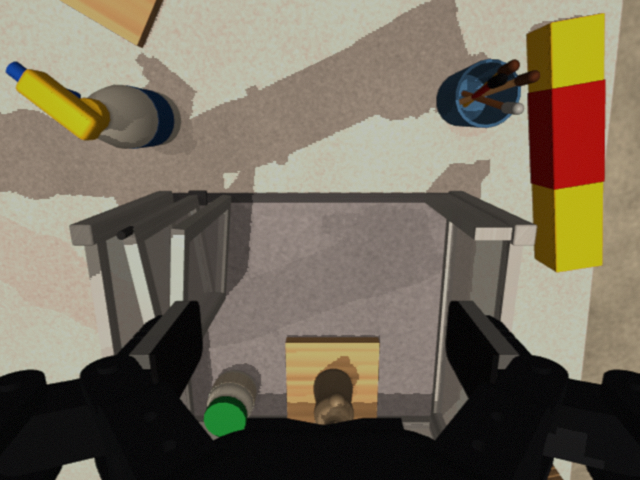

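Wrist view: the board (333,375) is square against the back with the figure standing and the tub clear at (226,415). The panels at (140,270) and (178,265) look slightly apart, so I check the fold angle.

Run:
```python
from h import *
im,d,P=wrist();b=np.full(P.shape[:2]+(2,),9.);b[d>0]=toB(P[d>0])
d2=np.load("top6.npy");C=cloud("top",d2)
for nm,Z,bb,dd in(("wrist",P[...,2],b,d),("top",C[...,2],toB(C),d2)):
    m=(dd>0)&(abs(Z-.2)<.007)&(bb[...,0]>-.02)&(bb[...,0]<.19)&(bb[...,1]>-.188)&(bb[...,1]<-.04)
    for x in np.arange(-.02,.19,.02):
        q=bb[m&(bb[...,0]>=x)&(bb[...,0]<x+.02)][:,1]
        h=np.histogram(q,np.arange(-.19,-.04,.006))[0]
        if len(q):print(nm,round(x,2),h)
print(np.arange(-.19,-.04,.006).round(3))
```

```text
wrist 0.0 [ 22   0   0   0  34  98 122   0   0   0   0  43 136 136   1   0   0   0
   0   0   0   0   0   0]
wrist 0.02 [ 18   0   0   0  47 134 163   0   0   0   0  81 132 101   0   0   0   0
   0   0   0   0   0   0]
wrist 0.04 [ 15   0   0   0   8 120 158  48   0   0   2 120 145  29   0   0   0   0
   0   0   0   0   0   0]
wrist 0.06 [ 17   0   0   0   0  77 122 125   0   0  45  84  98   0   0   0   0   0
   0   0   0   0   0   0]
wrist 0.08 [13  0  0  0  0 23 93 88  0  0  0  0  0  0  0  0  0  0  0  0  0  0  0  0]
wrist 0.1 [11  0  0  0  0  0  0  0  0  0  0  0  0  0  0  0  0  0  0  0  0  0  0  0]
wrist 0.12 [5 0 0 0 0 0 0 0 0 0 0 0 0 0 0 0 0 0 0 0 0 0 0 0]
top 0.0 [ 0  0  0  0 17 12  4  0  0  0  0 10 18  8  0  0  0  0  0  0  0  0  0  0]
top 0.02 [ 0  0  0  0 12 22 12  0  0  0  0 18 21  5  0  0  0  0  0  0  0  0  0  0]
top 0.04 [ 0  0  0  0  0 22 19  0  0  0  4 20 16  0  0  0  0  0  0  0  0  0  0  0]
top 0.06 [ 0  0  0  0  0 16 19  7  0  0 14 20 11  0  0  0  0  0  0  0  0  0  0  0]
top 0.08 [ 0  0  0  0  0  9 20 13  0  3 16 21  1  0  0  0  0  0  0  0  0  0  0  0]
top 0.1 [ 0  0  0  0  0  0 22 19  0  6 22 13  0  0  0  0  0  0  0  0  0  0  0  0]
top 0.12 [ 0  0  0  0  0  0 14 15  4 10  9  3  0  0  0  0  0  0  0  0  0  0  0  0]
[-0.19  -0.184 -0.178 -0.172 -0.166 -0.16  -0.154 -0.148 -0.142 -0.136
 -0.13  -0.124 -0.118 -0.112 -0.106 -0.1   -0.094 -0.088 -0.082 -0.076
 -0.07  -0.064 -0.058 -0.052 -0.046]
```

View pics/top6.png

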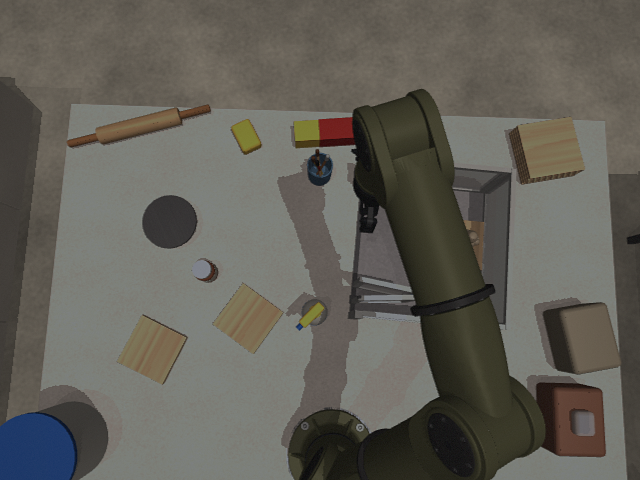

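The jar is at (205,270) and the board is at the back. The fold reads about 1.46 rad, slightly short of 1.50, so I give it one more gentle push with a slow release.

Run:
```python
from h import *
ctrl.close_gripper(20)
ctrl.movep(W(.015,-.03,.30),quat(YAW-np.pi/2))
ctrl.movel(W(.015,-.06,.155),max_speed=.2);s=st("low");F0=np.array(s["contact_force"])
for y in [-.085,-.092,-.096,-.100,-.104,-.107,-.110,-.114,-.118]:
    ctrl.movel(W(.015,y,.155),max_speed=.05)
    s=get_state();f=(np.array(s["contact_force"])-F0)
    print(y,np.round(toB(s["tcp_pos"]),4),np.round(f,1))
    if f[:2]@ey>20: break
ctrl.pause(.5);print(toB(get_state()["tcp_pos"]))
for k in np.arange(-.110,-.08,.006): ctrl.movel(W(.015,k,.155),max_speed=.04)
ctrl.movel(W(.0,-.03,.30),max_speed=.3)
ctrl.movep(W(-.02,.02,.42),quat(YAW));st("up")
im,d,P=wrist();b=np.full(P.shape[:2]+(2,),9.);b[d>0]=toB(P[d>0])
m=(d>0)&(abs(P[...,2]-.2)<.007)&(b[...,1]>-.188)&(b[...,1]<-.04)
for x in np.arange(-.0,.12,.02):
    q=b[m&(b[...,0]>=x)&(b[...,0]<x+.02)][:,1]
    for g in(q[q<-.138],q[q>-.138]): print(round(x,2),len(g),np.round(np.percentile(g,[1,50,99]),4) if len(g) else "")
```

```text
low t 43.09 [ 0.5113 -0.0634  0.1559] F [-0.  -0.3  1.7] w 0.0002
-0.085 [ 0.0151 -0.0848] [-0.7 -0.1 -1.7]
-0.092 [ 0.0151 -0.0923] [ 0.2 -0.1 -1. ]
-0.096 [ 0.015  -0.0962] [ 0.7  0.8 -1.4]
-0.1 [ 0.015  -0.1003] [-0.7  0.2 -1.3]
-0.104 [ 0.0151 -0.1043] [ 0.2  1.  -0.6]
-0.107 [ 0.015  -0.1071] [ 0.4  0.1 -1.8]
-0.11 [ 0.0148 -0.1073] [ 5.8  0.2 -2.1]
-0.114 [ 0.0146 -0.1079] [13.8 -2.2  0.3]
-0.118 [ 0.0146 -0.1086] [22.5 -1.8 -2.6]
[ 0.01456734 -0.10860731]
up t 49.77 [ 0.5922 -0.0344  0.4191] F [-0.2 -0.3 -1.2] w 0.0003
-0.0 278 [-0.1879 -0.1551 -0.152 ]
-0.0 312 [-0.1323 -0.1249 -0.1195]
0.02 360 [-0.1879 -0.1561 -0.1504]
0.02 325 [-0.1333 -0.1261 -0.1205]
0.04 345 [-0.1879 -0.1543 -0.1491]
0.04 313 [-0.1349 -0.1276 -0.122 ]
0.06 340 [-0.1879 -0.1533 -0.1476]
0.06 303 [-0.1368 -0.1291 -0.1235]
0.08 321 [-0.1878 -0.1516 -0.1458]
0.08 281 [-0.1377 -0.1304 -0.1249]
0.1 323 [-0.188  -0.15   -0.1382]
0.1 248 [-0.1379 -0.1313 -0.1263]
```

```bash
python3 -c "
from station import ticket,get_state
print(ticket.close_job(),get_state()['time'])"
```

```text
the job is handed in; nothing more can be done
the job is handed in; nothing more can be done
```

The job is handed in, with the robot clear at about 50 s. The lidded jar stands on the open bench, the screen is folded to its stop at about 1.49 rad, and the figure's board is square at the back of the bay, clear of the screen's swing. The screen had sprung back to about 1.46 rad after the first push, so I gave it a second gentle push after the board was in place.

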